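# Hold the scanner's reference ball in the shadow gauge

### The job

The scanner's white reference ball is due for its size check. First lift the stepped calibration block out of the throat of the grey optical gauge and set it down upright on the blue foam pad, letting it go. Then pick the ball tray out of its nest by the upright grip fin and, keeping it level so that the loose ball stays in its brass pocket, bring the ball into the throat, centred in front of the two square windows and midway between them, without the tray or ball bumping the gauge; finish while holding the tray there, still, level and free of everything but the gripper. Leave the mouse, glue tube and tape roll alone.

Things in the scene. Friction and masses are not known exactly. Their poses are not given: they have to be found in the camera images.
- gauge: optical gauge, fixed: base plate 88 (x) x 204 (y) x 8 mm, on it two grey heads facing each other across a throat 110 mm wide. Origin under the plate's centre, at desk height. x runs along the throat (open at both ends and on top; -x end roughly towards the robot), y from head to head. Heads: 56 mm (x), |y| = 55 to 100 mm, tops 84 mm above the desk; 36 mm square windows in their inner faces
- gauge_beam (a point): point midway between the centres of the two windows, 60 mm above the desk, over the centre of the base plate; axes as the gauge's. The ball's centre is to be here
- block: grey stepped block, three square steps each 12 mm high, 45, 34 and 22 mm wide upward (36 mm tall); origin at the centre of its underside, x, y along its sides. Starts on the gauge's base plate (8 mm) in the throat, within 0.2 rad of square to it, higher than the tray's underside must come; finger room fore and aft of it (along gauge x), 32 mm between its foot and each head
- pad: blue foam pad on the desk, fixed, 120 x 120 x 8 mm, origin at the centre of its underside; the block is to stand on it, all its foot on the foam
- nest: grey plastic parking nest, fixed, 172 x 80 mm; the tray lies on its 10 mm thick plate, loosely between low guides (8 mm higher, 2.5 mm play) along the sides and behind the tail; the tray lifts straight up out of it. Origin at desk height under the tray's origin, x towards the ball end
- tray: dark steel tray, 0.24 kg, 158 mm long (x = -75 to +83 mm), 8 mm thick, 60 mm wide at the tail, 46 mm wide from x = +25 mm on, with a round nose. Origin at its underside, below the grip fin; x points along the tray to the ball, z up. It balances almost at the grip fin. It is to be held level
- tray_grip (a point): grip point in the aluminium fin that stands on the tray at its origin: 36 mm above the tray's underside. The fin is 36 mm long (tray's x), 12 mm thick (tray's y, the direction to pinch it) and reaches from the tray's top (8 mm) to 52 mm above its underside
- tray_pocket (a point): centre of the ball pocket's floor: on the tray's top face, 60 mm from the fin along tray x, 8 mm above the underside. The pocket is a brass collar, 19 mm inner and 29 mm outer diameter, only 3 mm high; the ball lies loose in it with about 1 mm of play and rolls over the rim if the tray is tipped or jerked hard
- ball_center (a point): centre of the loose white ceramic ball, diameter 25.4 mm, 30 g; resting in the pocket it is 20.7 mm above the tray's underside
- mouse: black computer mouse 111 x 61 x 40 mm, bystander, origin at its underside
- glue: red and blue glue tube 36 x 136 x 24 mm lying on the desk, bystander, origin at its underside
- tape: roll of tape 96 x 95 x 25 mm lying flat, bystander, origin at its underside
- scanner_post (a point): foot, at desk height, of the tall scanner's fixed upright column at the left desk edge: column 30 mm square, 0.38 m high above the desk, with a camera head sticking out near its top; solid, beside some arms' way from the start pose to the work: swing clear of it
Not all that is in view belongs to the job. There is more than one size of the block; the one meant has the size given above.

How it is judged:
On the way, in this order (a step that is already met when the one before it is completed fails the run):
1. the stepped block stands upright on the foam pad, released and at rest (horizontal distance between block and pad below 0.042 m and height (world z) of block between 0.005 and 0.012 m and angle between block's own z axis and vertical below 0.1 rad and contact force between block and the fingers below 0.05 N and linear speed of block below 0.02 m/s), for 0.2 s.
2. the tray is lifted clear of its nest, level, with the ball in its pocket (height (world z) of tray above 0.035 m and contact force between tray and nest below 0.05 N and contact force between tray and the fingers above 1 N and angle between tray's own z axis and vertical below 0.2 rad and distance between ball_center and tray_pocket below 0.016 m), for 0.1 s.
At the end, for the whole second after the job is handed in: gripper holds the tray still, within 4 deg of level, touching neither gauge nor block; ball in its pocket, centre within 8 mm of the window axis (along throat and height) and 15 mm of midway; block upright on the pad (centre within 42 mm of the pad's), released (x of ball_center in the frame of gauge_beam between -0.008 and 0.008 m and y of ball_center in the frame of gauge_beam between -0.015 and 0.015 m and z of ball_center in the frame of gauge_beam between -0.008 and 0.008 m and distance between ball_center and tray_pocket below 0.016 m and angle between tray's own z axis and vertical below 0.07 rad and linear speed of tray below 0.02 m/s and angular speed of tray below 0.2 rad/s and contact force between tray and the fingers above 1 N and contact force between each of tray, ball and gauge below 0.05 N and contact force between tray and block below 0.05 N and contact force between each of ball, block and the fingers below 0.05 N and horizontal distance between block and pad below 0.042 m and height (world z) of block between 0.005 and 0.012 m and angle between block's own z axis and vertical below 0.1 rad); the arm keeps its last pose, push and grip.
It fails at once if the tray is tipped more than 20 degrees (angle between tray's own z axis and vertical above 0.35 rad).
It fails at once if the ball leaves its pocket (distance between ball_center and tray_pocket above 0.02 m).
It fails at once if the tray or ball bumps the gauge (contact force between tray and gauge above 3 N or contact force between ball and gauge above 1 N).
It fails at once if the block is dropped (height (world z) of block above 0.04 m and contact force between block and anything else below 0.01 N).
It fails at once if a bystander is moved more than 20 mm (distance of any of mouse, glue, tape from where it was at the start of the episode above 0.02 m).
It also fails if it takes over 64 s, if anything falls off the work surface, if the arm or the gripper's body presses on something with over 40 N, if the wrist force passes 120 N, or if a joint passes its speed limit or range.

### The arm

A 6-joint arm with a two-finger parallel gripper is mounted at the origin on a cart in front of the work surface, level with it; the furniture and walls round the work are solid. World frame = base frame: x ahead of the robot, y to its left, z up, the work surface at z = 0. Lengths are in m, angles in rad, forces in N, time in s.
With the tool pointing down it reaches from about 0.3 to 0.775 m from the base axis. Payload 14.6 kg.
Tool frame: the origin (TCP) lies at the very end of the fingers, on their centre line; the grasp point (between the pads) lies 19 mm behind it (ctrl.grasp_offset is the distance from the TCP to the grasp point, in m); z points along the fingers, y is the line along which they close (so a half turn about z gives the same grasp; the last joint's range is limited). The gripper opens to 94 mm and grips with 3 to 60 N. Pads are 16 mm wide; open, the fingers measure 119 mm over their backs; the gripper's body (75 mm by 177 mm) begins 78 mm behind the grasp point.
Start: joints at [-1.196, 0.3, 1.521, -0, 1.321, -0.067], TCP at [0.235, -0.497, 0.205] pointing down, gripper open.
Joint ranges: [-3.03, 3.03], [-0.79, 2.21], [0.23, 2.52], [-1.04, 4.18], [0, 3.07], [-2.55, 2.55]. Speed limits (rad/s): [2.22, 2.22, 2.57, 3.14, 3.14, 3.14].

### API

Orientations are given as [roll, pitch, yaw] about the fixed x, y, z axes, in that order (R = Rz(yaw) Ry(pitch) Rx(roll)).
In Python, from station import ctrl gives the robot as it stands.
- The arm moves only by the tool step_arm, never from a script. Its argument "plan" is a list that holds one entry, the list of rows, each a list of 6 numbers: the shift along the tool's x, y, z in units of 30 mm (1.0 is 30 mm), then the turn, a rotation vector about the tool's x, y, z in units of 6 degrees (1.0 is 6 degrees). In form: [[[dx, dy, dz, wx, wy, wz], ...]]. A call has 1 to 8 rows; each row is the pose to reach, as a shift and turn from the pose commanded when the call began, along the tool's axes at that moment; what a row does not reach only later rows make up. A row lasts 1/12 s, in which the tool goes at most 41.7 mm and 7.16 degrees, less where a joint would pass 70% of its speed; a pose out of reach is approached as far as the arm can. A call with a gripper value outside its range is refused whole. "grip" is the opening, from 0 (shut) to 1 (fully open), set as the call begins (left out, the last holds). The fingers move at their own pace and stop on an object; "squeeze" is the grip in N (left out, the last holds). Time passes only in rows, so rows that repeat a pose let the fingers close. It gives the time, the measured TCP pose, the force, the opening and the grip force at its end, in the units of the state.
- ctrl.get_obs(): the state, without advancing time (a new reading comes with each control period).
- ctrl.camera(name): name is "scene" or "top" or "wrist"; returns the picture (400x640x3 uint8, red, green, blue); there is no depth.
- ctrl.camera_model(name): a dict with "intrinsics" (3x3 intrinsics, pixels), "R" (3x3) and "t" (3): a world point X has camera coordinates R X + t; the wrist camera has in their place "tool_from_camera" (4x4, takes a point from camera to tool coordinates, whose origin is the TCP and whose axes are the flange's). Camera axes: x right, y down, z forward; pixel columns grow to the right and rows downward; lengths in m; the calibration is good to about 2 mm. A picture is of the moment at which its call begins: read the wrist's pose just before it. camera_model takes no time and is no camera call.
- ctrl.hand_in(): hands the job in; it is judged then, once.
Trained networks look in the newest picture that a camera, given by its name, has taken for a name from the list of things; names that differ only in an ending like _2 or _b are one class to them, and where a whole thing is asked for, a point or a joint stands for the part that bears it (a point fixed in the world has none). Each returns a list of dicts, best first, with "confidence" (0 to 1); they miss things now and then, are a little off and sometimes report something else, mostly with a low value. They report only what shows in the picture. A call takes as long as a camera call. They do not tell look-alikes from the thing itself.
- ctrl.masks_of(query, camera): "pixels" (400x640 bool, what is visible of it) and "at" ([column, row] in pixels, amid what is visible of it).
- ctrl.place_of(query, camera): "at" ([column, row] in pixels: a listed point, or the origin of a listed thing).
The state is a dict: "time_s": time; "qpos": joint angles; "joint_vel": joint speeds; "tau": joint torques, N m; "ee_pos": TCP position; "eef_rot": TCP orientation; "force": force on the tool from outside, world axes, zero at the start; "moment": the same for the moment, N m; "grip_width": finger opening in m; "grip_force": force on a finger pad.
Only numpy, scipy, OpenCV 4.12 (cv2) and the standard library are available. Lean on these libraries where they do the work, as an engineer would, in place of code of your own. Each camera call takes 0.05 s, during which the arm holds its last target. There are 200 camera calls.

## Working session

There is one attempt and no reset: what is moved stays moved. The work goes in short steps, Python scripts to look and compute and a tool call to move; the robot and the scene stay as the last step left them, time stands still between calls to the robot, and variables do not carry over. Pictures are saved under pics/ and viewed, at most 10 in all, crops included, and the job is handed in when it is done.

Besides the shell and the picture viewer there is one more tool, called as name(argument=value, ...), one argument or row to a line, values as JSON. step_arm: Moves the arm, as the interface text tells. Its arguments: {"type":"object","properties":{"plan":{"type":"array","items":{"type":"array","items":{"type":"array","items":{"type":"number"}}}},"grip":{"type":"number"},"squeeze":{"type":"number"}},"required":["plan"]}

```bash
mkdir -p pics; ls; python3 - <<'E'
from station import ctrl
import cv2,numpy as np
o=ctrl.get_obs();print(o['time_s'],o['ee_pos'],o['eef_rot'],o['grip_width'])
for c in['scene','top']:
    im=ctrl.camera(c);cv2.imwrite(f'pics/{c}0.png',im[:,:,::-1])
    m=ctrl.camera_model(c);print(c,np.round(m['intrinsics'],1).tolist(),np.round(m['R'],3).tolist(),np.round(m['t'],3).tolist())
    for q in['gauge','gauge_beam','block','pad','nest','tray','tray_grip','tray_pocket','ball_center','scanner_post','mouse','glue','tape']:
        print(q,[(np.round(d['at'],1).tolist(),round(d['confidence'],2)) for d in ctrl.place_of(q,c)])
print(ctrl.camera_model('wrist'))
E
```

```text
pics
0.0 [ 0.23503927 -0.49695051  0.20487534] [-3.14042129e+00 -7.27719974e-05  4.41762119e-01] 0.09406882006457706
scene [[404.2, 0.0, 316.1], [0.0, 404.2, 194.4], [0.0, 0.0, 1.0]] [[-0.845, -0.535, -0.006], [-0.29, 0.468, -0.835], [0.45, -0.703, -0.55]] [0.5, 0.192, 1.032]
gauge [([379.4, 175.0], 0.69), ([321.5, 194.8], 0.6)]
gauge_beam [([314.3, 177.8], 0.66)]
block [([347.3, 226.4], 0.75), ([322.1, 263.0], 0.59), ([317.3, 194.2], 0.57), ([291.4, 224.8], 0.48)]
pad [([325.3, 263.8], 0.77)]
nest [([391.4, 187.8], 0.69)]
tray [([389.8, 183.4], 0.61), ([391.8, 186.1], 0.42)]
tray_grip [([395.0, 175.2], 0.79)]
tray_pocket [([379.4, 177.7], 0.65)]
ball_center [([380.4, 172.5], 0.37)]
scanner_post []
mouse [([250.8, 232.7], 0.75)]
glue [([323.4, 165.8], 0.56)]
tape [([361.4, 156.3], 0.68)]
top [[439.1, 0.0, 315.6], [0.0, 439.1, 199.2], [0.0, 0.0, 1.0]] [[-0.011, -1.0, -0.013], [-0.982, 0.014, -0.189], [0.189, 0.011, -0.982]] [0.04, 0.568, 1.194]
gauge [([335.9, 197.1], 0.82)]
gauge_beam []
block [([299.6, 241.7], 0.87), ([335.9, 192.5], 0.63), ([275.4, 204.1], 0.41), ([244.8, 250.8], 0
[... 259 characters left out ...]
 233.3], 0.42)]
scanner_post []
mouse [([244.9, 171.8], 0.78)]
glue [([398.5, 156.0], 0.6), ([336.4, 196.7], 0.43), ([400.7, 251.3], 0.3)]
tape [([450.3, 184.4], 0.63)]
{'intrinsics': array([[280.92946061,   0.        , 322.34499083],
       [  0.        , 280.92946061, 201.79908459],
       [  0.        ,   0.        ,   1.        ]]), 'tool_from_camera': array([[-5.20012913e-04, -9.66797379e-01, -2.55543652e-01,
         7.38900432e-02],
       [ 9.99999752e-01, -3.81584744e-04, -5.91279228e-04,
        -1.03717272e-03],
       [ 4.74135649e-04, -2.55543896e-01,  9.66797338e-01,
        -1.80187388e-01],
       [ 0.00000000e+00,  0.00000000e+00,  0.00000000e+00,
         1.00000000e+00]])}
```

```bash
python3 - <<'E'
import cv2,numpy as np
a=cv2.imread('pics/top0.png')[110:310,190:490]
b=cv2.imread('pics/scene0.png')[110:300,210:450]
cv2.imwrite('pics/top1.png',cv2.resize(a,(800,533),interpolation=cv2.INTER_CUBIC))
cv2.imwrite('pics/scene1.png',cv2.resize(b,(758,600),interpolation=cv2.INTER_CUBIC))
E
```

```text
(no output)
```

View pics/top1.png

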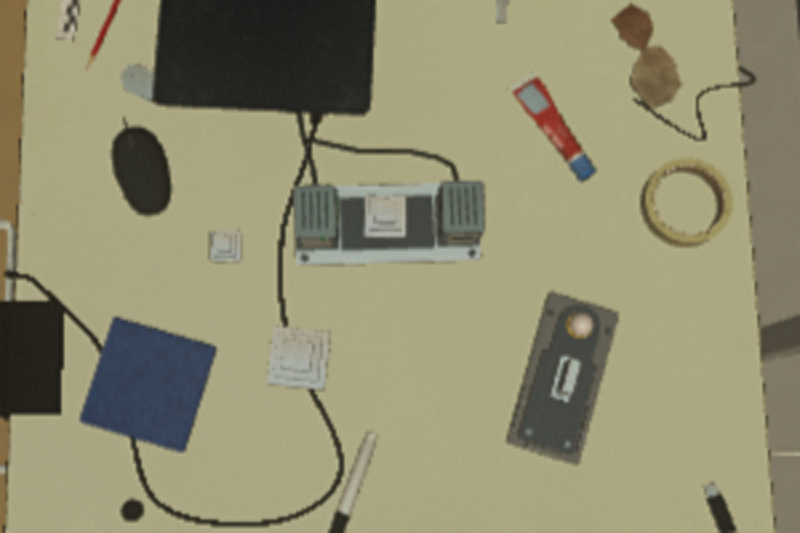

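View pics/scene0.png

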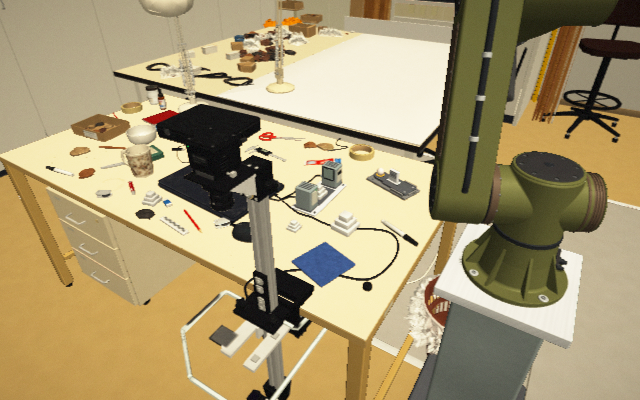

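```bash
cat > h.py <<'E'
import numpy as np,cv2
from station import ctrl
from scipy.spatial.transform import Rotation as Ro
def cam(c):
    m=ctrl.camera_model(c)
    if c=='wrist':
        o=ctrl.get_obs();T=np.eye(4);T[:3,:3]=Ro.from_euler('xyz',o['eef_rot']).as_matrix();T[:3,3]=o['ee_pos']
        W=np.linalg.inv(T@m['tool_from_camera']);return m['intrinsics'],W[:3,:3],W[:3,3]
    return m['intrinsics'],np.array(m['R']),np.array(m['t'])
def ray(px,z,C):
    K,R,t=C;o=-R.T@t;d=R.T@np.linalg.solve(K,[px[0],px[1],1]);return o+d*(z-o[2])/d[2]
def proj(X,C):
    K,R,t=C;p=K@(R@np.asarray(X)+t);return p[:2]/p[2]
E
python3 - <<'E'
from h import *
C=cam('top');print('campos',-C[1].T@C[2])
f=lambda u,v:(190+u*.375-.3,110+v*.375-.3)
for n,u,v,z in [('block top',385,213,.044),('padUL',113,318,.008),('padUR',216,347,.008),('padLR',185,451,.008),('padLL',80,421,.008),
 ('nestUL',548,292,.01),('nestUR',618,313,.01),('nestLR',578,463,.01),('nestLL',507,440,.01),('ball',581,323,.031),('fintop',566,378,.062),
 ('baseLL',293,262,.008),('baseLR',482,259,.008),('baseUR?',482,183,.008),
 ('LheadUL',302,185,.084),('LheadUR',336,185,.084),('LheadLL',296,236,.084),('LheadLR',333,236,.084),('RheadUL',443,181,.084),('RheadUR',482,181,.084),('RLL',443,232,.084),('RLR',484,231,.084),('scanhead R up',62,303,.3),('scanheadR low',60,413,.3),('mouse',142,170,.02),('blackboxLR',372,112,.3),('blackboxLR0',372,112,.03),('blackboxLL0',155,100,.03)]:
    print(n,np.round(ray(f(u,v),z,C)[:2],4))
CS=cam('scene')
for z in(0,.01): print('post foot?',ray((275,330),0,CS))
print(ray((268,275),0,CS),ray((262,165),.38,CS))
E
```

```text
campos [0.33139485 0.0187454  1.2805085 ]
block top [ 0.5976 -0.0208]
padUL [0.4919 0.2782]
padUR [0.4587 0.1649]
padLR [0.3476 0.1973]
padLL [0.3807 0.3111]
nestUL [ 0.5141 -0.1982]
nestUR [ 0.49   -0.2731]
nestLR [ 0.3303 -0.2216]
nestLL [ 0.3552 -0.1473]
ball [ 0.4772 -0.2283]
fintop [ 0.4167 -0.2038]
baseLL [0.5515 0.0806]
baseLR [ 0.552  -0.1277]
baseUR? [ 0.638  -0.1307]
LheadUL [0.6203 0.0671]
LheadUR [0.6198 0.0314]
LheadLL [0.5658 0.0737]
LheadLR [0.5652 0.0351]
RheadUL [ 0.6225 -0.081 ]
RheadUR [ 0.6219 -0.1218]
RLL [ 0.5679 -0.0794]
RLR [ 0.5684 -0.122 ]
scanhead R up [0.4684 0.2622]
scanheadR low [0.3762 0.2609]
mouse [0.6555 0.2475]
blackboxLR [ 0.6326 -0.003 ]
blackboxLR0 [ 0.7155 -0.009 ]
blackboxLL0 [0.7332 0.2328]
post foot? [ 4.00528513e-01  4.69547406e-01 -1.11022302e-16]
post foot? [ 4.00528513e-01  4.69547406e-01 -1.11022302e-16]
[0.5171395  0.34513825 0.        ] [0.43398351 0.42460452 0.38      ]
```

```bash
python3 - <<'E'
from h import *
a=cv2.imread('pics/top0.png')[120:320,100:300];b=cv2.imread('pics/scene0.png')[140:340,190:390]
cv2.imwrite('pics/c2.png',np.hstack([cv2.resize(a,(400,400),interpolation=cv2.INTER_CUBIC),cv2.resize(b,(400,400),interpolation=cv2.INTER_CUBIC)]))
C=cam('scene');T=cam('top')
for X in [(.434,.425,0),(.43,.4,0),(.43,.4,.38),(.42,.238,.008)]: print(X,proj(X,C),proj(X,T))
E
```

```text
(0.434, 0.425, 0) [275.12405247 309.91150553] [181.92450183 249.6802118 ]
(0.43, 0.4, 0) [282.98840693 303.46695236] [190.40504752 250.9512876 ]
(0.43, 0.4, 0.38) [272.24197055 159.92316336] [136.42623577 237.40209737]
(0.42, 0.238, 0.008) [322.96135132 261.87664979] [245.32710247 253.53282716]
```

View pics/c2.png

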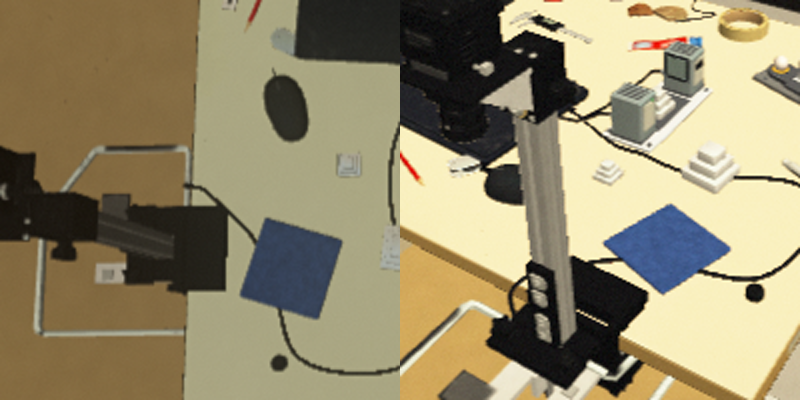

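```bash
python3 - <<'E'
from h import *
C=cam('scene');T=cam('top')
for z in(0,.02,.05,.1,.2,.3,.4):
    for n,uv in (('LR',(329.2,151.7)),('LL',(247.8,147.2))):
        X=ray(uv,z,T);print(n,np.round(X,3),proj(X,C).round(0))
a=cv2.imread('pics/scene0.png')[90:290,140:400]
cv2.imwrite('pics/c3.png',cv2.resize(a,(780,600),interpolation=cv2.INTER_CUBIC))
E
```

```text
LR [ 0.725 -0.01   0.   ] [284. 188.]
LL [0.743 0.238 0.   ] [230. 224.]
LR [ 0.719 -0.009  0.02 ] [286. 183.]
LL [0.736 0.235 0.02 ] [232. 219.]
LR [ 0.709 -0.009  0.05 ] [287. 176.]
LL [0.727 0.229 0.05 ] [234. 211.]
LR [ 0.694 -0.007  0.1  ] [290. 164.]
LL [0.711 0.221 0.1  ] [238. 196.]
LR [ 0.663 -0.005  0.2  ] [297. 138.]
LL [0.679 0.204 0.2  ] [248. 166.]
LR [ 0.633 -0.003  0.3  ] [304. 109.]
LL [0.646 0.187 0.3  ] [258. 132.]
LR [ 0.602 -0.001  0.4  ] [312.  76.]
LL [0.614 0.17  0.4  ] [269.  94.]
```

View pics/c3.png

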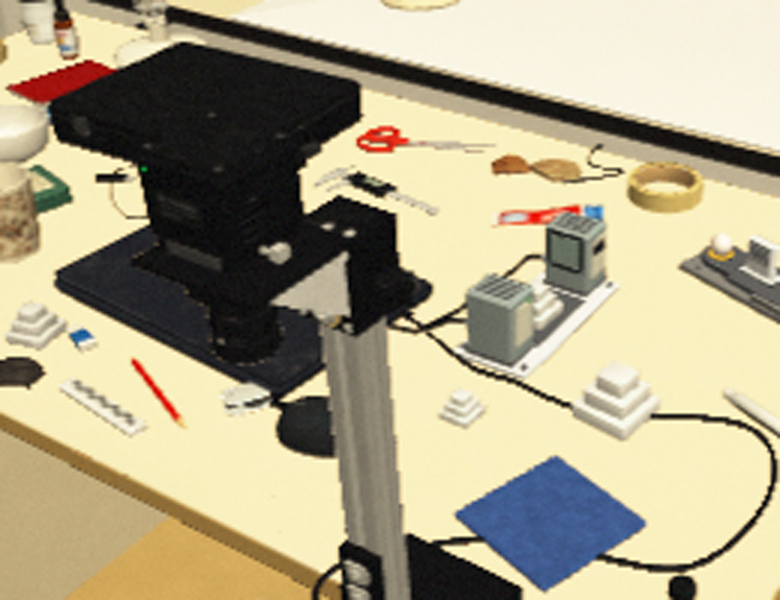

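```bash
cat >> h.py <<'E'
def go(x,y,z,yaw,roll=np.pi,base=None):
    o=ctrl.get_obs();R=Ro.from_euler('xyz',o['eef_rot'] if base is None else base[1]);p=o['ee_pos'] if base is None else np.array(base[0])
    d=R.inv().apply(np.array([x,y,z])-p)/.03;w=(R.inv()*Ro.from_euler('xyz',[roll,0,yaw])).as_rotvec()/np.radians(6)
    print('row',np.round(np.r_[d,w],2).tolist(),'mm',round(np.linalg.norm(d)*30),'deg',round(np.linalg.norm(w)*6))
E
python3 - <<'E'
from h import *
go(.58,-.04,.21,np.pi/2)
E
```

```text
row [16.91, -8.86, -0.15, -0.0, 0.0, -10.78] mm 573 deg 65
```

step_arm(
  plan=[
    [[2,-1.1,0,0,0,-1.2],[8,-4.2,0,0,0,-5],[16.9,-8.85,-0.15,0,0,-10.8],[16.9,-8.85,-0.15,0,0,-10.8],[16.9,-8.85,-0.15,0,0,-10.8],[16.9,-8.85,-0.15,0,0,-10.8],[16.9,-8.85,-0.15,0,0,-10.8],[16.9,-8.85,-0.15,0,0,-10.8]],
  ],
  grip=1,
)

```text
time_s: 2.07
ee_pos: [0.4365, -0.2291, 0.208]
eef_rot: [3.141, 0.0, 1.448]
force: [0.8, -1.1, -0.5]
grip_width: 0.0937
grip_force: 0.0
```

```bash
python3 - <<'E'
from h import *
go(.58,-.04,.21,np.pi/2)
E
```

```text
row [6.84, 3.97, -0.06, 0.01, 0.0, -1.17] mm 237 deg 7
```

step_arm(
  plan=[
    [[6.8,3.9,0,0,0,-1.1],[6.8,3.9,0,0,0,-1.1],[6.8,3.9,0,0,0,-1.1],[6.8,3.9,0,0,0,-1.1],[6.8,3.9,0,0,0,-1.1],[6.8,3.9,0,0,0,-1.1],[6.8,3.9,0,0,0,-1.1],[6.8,3.9,0,0,0,-1.1]],
  ],
)

```text
time_s: 2.73
ee_pos: [0.5782, -0.0427, 0.2072]
eef_rot: [-3.141, 0.0, 1.559]
force: [0.3, -0.5, -0.8]
grip_width: 0.0941
grip_force: 0.0
```

```bash
python3 - <<'E'
from h import *
o=ctrl.get_obs();print(o['ee_pos'],o['eef_rot'],np.abs(o['joint_vel']).max())
im=ctrl.camera('wrist');cv2.imwrite('pics/w1.png',im[:,:,::-1])
C=cam('wrist')
for q in ['block','gauge','gauge_beam']:
    for d in ctrl.place_of(q,'wrist'):
        print(q,np.round(d['at'],1),round(d['confidence'],2),np.round(ray(d['at'],{'block':.008,'gauge':0,'gauge_beam':.06}[q],C),4))
E
```

```text
[ 0.57815313 -0.04272462  0.20721668] [-3.14079439e+00  2.26467982e-05  1.55914415e+00] 0.04587308475052533
block [314.8  24.3] 0.96 [0.5705 0.151  0.008 ]
block [217.7  95. ] 0.86 [0.4455 0.0731 0.008 ]
block [336.2 162.9] 0.62 [ 0.5959 -0.015   0.008 ]
gauge [336.1 168.6] 0.58 [ 0.5962 -0.0238  0.    ]
gauge_beam [334.6 176.7] 0.97 [ 0.5916 -0.0248  0.06  ]
gauge_beam [334. 171.] 0.58 [ 0.5909 -0.0181  0.06  ]
```

View pics/w1.png

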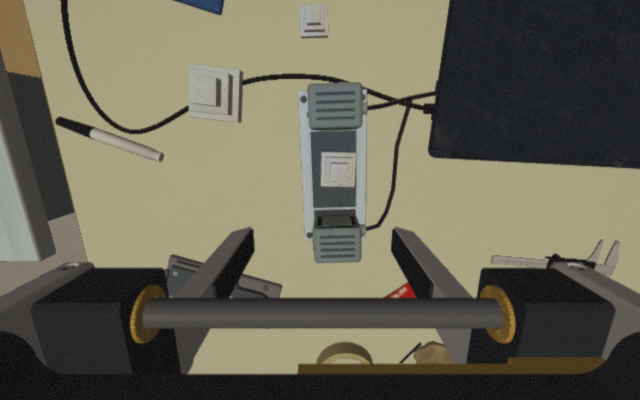

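```bash
python3 - <<'E'
from h import *
a=cv2.imread('pics/w1.png')[75:270,290:385]
a=cv2.rotate(a,cv2.ROTATE_90_COUNTERCLOCKWISE)
cv2.imwrite('pics/w1c.png',cv2.resize(a,None,fx=4,fy=4,interpolation=cv2.INTER_CUBIC))
E
```

```text
(no output)
```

View pics/w1c.png

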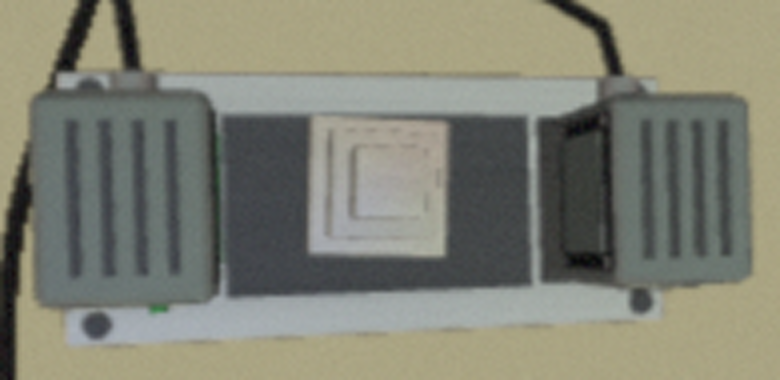

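```bash
python3 - <<'E'
from h import *
from scipy.optimize import least_squares
C=cam('wrist')
g=lambda u,v:(384-((v+.5)/4-.5),75+(u+.5)/4-.5)
P=lambda u,v,z:ray(g(u,v),z,C)[:2]
for n,pts in {'base':[(60,72,.008),(655,79,.008),(661,317,.008),(68,346,.008)],
 'headL':[(33,92,.084),(212,92,.084),(217,302,.084),(37,302,.084)],'headR':[(607,97,.084),(748,97,.084),(750,282,.084),(612,285,.084)],
 'foot':[(310,115,.008),(449,121,.02),(446,257,.02),(308,254,.008)],'top':[(358,146,.044),(428,146,.044),(425,217,.044),(355,217,.044)]}.items():
    q=np.array([P(*p) for p in pts]);print(n,q.round(4).tolist(),'c',q.mean(0).round(4),'sides',[round(np.linalg.norm(q[i]-q[i-1])*1e3,1) for i in range(4)])
    for i,j in((0,3),(1,2),(0,1),(3,2)):print('  ang',round(np.degrees(np.arctan2(*(q[i]-q[j])[::-1])),1),end='')
    print()
E
```

```text
base [[0.6344, 0.0759], [0.6368, -0.1259], [0.5505, -0.1269], [0.5476, 0.0749]] c [ 0.5923 -0.0255] sides [np.float64(86.8), np.float64(201.8), np.float64(86.3), np.float64(201.8)]
  ang 0.7  ang 0.6  ang 90.7  ang 90.8
headL [[0.6179, 0.0732], [0.6188, 0.0296], [0.5638, 0.0292], [0.565, 0.0731]] c [0.5914 0.0513] sides [np.float64(52.9), np.float64(43.6), np.float64(55.0), np.float64(43.9)]
  ang 0.1  ang 0.4  ang 91.1  ang 88.4
headR [[0.6195, -0.0799], [0.6203, -0.1242], [0.5654, -0.1239], [0.5656, -0.0805]] c [ 0.5927 -0.1021] sides [np.float64(53.9), np.float64(44.3), np.float64(54.9), np.float64(43.4)]
  ang 0.7  ang -0.2  ang 91.1  ang 89.8
foot [[0.6219, -0.0021], [0.6192, -0.047], [0.5738, -0.0453], [0.5755, -0.0007]] c [ 0.5976 -0.0238] sides [np.float64(46.5), np.float64(44.9), np.float64(45.5), np.float64(44.5)]
  ang -1.7  ang -2.2  ang 86.5  ang 87.8
top [[0.6085, -0.0134], [0.6087, -0.0352], [0.5866, -0.0339], [0.5868, -0.0122]] c [ 0.5976 -0.0237] sides [np.float64(21.7), np.float64(21.7), np.float64(22.1), np.float64(21.7)]
  ang -3.3  ang -3.4  ang 90.4  ang 89.5
```

```bash
python3 - <<'E'
from h import *
go(.5976,-.0237,.07,1.536)
E
```

```text
row [0.71, 0.66, 4.6, 0.0, 0.0, 0.19] mm 141 deg 1
```

step_arm(
  plan=[
    [[0.7,0.66,0.6,0,0,0.2],[0.7,0.66,1.8,0,0,0.2],[0.7,0.66,3.0,0,0,0.2],[0.7,0.66,4.0,0,0,0.2],[0.7,0.66,4.6,0,0,0.2],[0.7,0.66,4.6,0,0,0.2]],
  ],
)

```text
time_s: 3.43
ee_pos: [0.5958, -0.0237, 0.0659]
eef_rot: [-3.135, -0.0, 1.535]
force: [0.2, -0.1, -0.1]
grip_width: 0.0937
grip_force: 0.0
```

```bash
python3 - <<'E'
from h import *
o=ctrl.get_obs();print(o['ee_pos'],o['eef_rot'],np.abs(o['joint_vel']).max())
go(.5976,-.0237,.0115,1.536)
E
```

```text
[ 0.59575002 -0.02374924  0.0659499 ] [-3.13535736e+00 -3.76536290e-04  1.53467399e+00] 0.07208356744093962
row [0.0, 0.07, 1.81, -0.06, -0.0, -0.01] mm 54 deg 0
```

step_arm(
  plan=[
    [[0,0.06,0.6,0,0,0],[0,0.06,1.2,0,0,0],[0,0.06,1.5,0,0,0],[0,0.06,1.5,0,0,0],[0,0.06,1.5,0,0,0]],
  ],
)

```text
time_s: 3.85
ee_pos: [0.6002, -0.0234, 0.0259]
eef_rot: [3.141, 0.0, 1.536]
force: [0.2, -0.2, -0.4]
grip_width: 0.0937
grip_force: 0.0
```

```bash
python3 - <<'E'
from h import *
o=ctrl.get_obs();print(o['ee_pos'],o['eef_rot'],np.abs(o['joint_vel']).max())
go(.5976,-.0237,.0115,1.536)
E
```

```text
[ 0.60016226 -0.02341126  0.02589419] [3.14079520e+00 4.48344862e-05 1.53556802e+00] 0.015075354343398226
row [-0.01, -0.09, 0.48, 0.01, 0.0, -0.0] mm 15 deg 0
```

step_arm(
  plan=[
    [[0,-0.09,0.25,0,0,0],[0,-0.09,0.46,0,0,0],[0,-0.09,0.46,0,0,0],[0,-0.09,0.46,0,0,0]],
  ],
)

```text
time_s: 4.18
ee_pos: [0.597, -0.0229, 0.0109]
eef_rot: [-3.141, -0.0, 1.536]
force: [0.3, -0.3, 0.2]
grip_width: 0.0938
grip_force: 0.0
```

step_arm(
  plan=[
    [[0,0,0,0,0,0],[0,0,0,0,0,0],[0,0,0,0,0,0],[0,0,0,0,0,0],[0,0,0,0,0,0],[0,0,0,0,0,0],[0,0,0,0,0,0],[0,0,0,0,0,0]],
  ],
  grip=0,
  squeeze=20,
)

```text
time_s: 4.85
ee_pos: [0.5972, -0.0229, 0.011]
eef_rot: [3.141, -0.0, 1.536]
force: [0.9, -0.0, 0.3]
grip_width: 0.0444
grip_force: 20.0
```

step_arm(
  plan=[
    [[0,0,-0.4,0,0,0],[0,0,-1.2,0,0,0],[0,0,-2.2,0,0,0],[0,0,-3.3,0,0,0],[0,0,-4.3,0,0,0],[0,0,-4.8,0,0,0],[0,0,-4.8,0,0,0]],
  ],
)

```text
time_s: 5.43
ee_pos: [0.5985, -0.023, 0.1597]
eef_rot: [3.135, 0.0, 1.536]
force: [-0.0, -0.4, 0.2]
grip_width: 0.0442
grip_force: 20.0
```

```bash
python3 - <<'E'
from h import *
o=ctrl.get_obs();print(o['ee_pos'],o['grip_width'],o['grip_force'],o['force'])
go(.42,.238,.15,1.283)
E
```

```text
[ 0.59852334 -0.023033    0.15972181] 0.0442445066094574 19.999828934669495 [-0.02540106 -0.35474249  0.15437658]
row [8.49, -6.25, 0.28, 0.06, -0.0, 2.42] mm 316 deg 15
```

step_arm(
  plan=[
    [[0.6,-0.4,0.1,0,0,0.2],[1.6,-1.2,0.1,0,0,0.5],[2.7,-2,0.1,0,0,0.8],[3.8,-2.8,0.1,0,0,1.2],[4.9,-3.6,0.1,0,0,1.5],[6,-4.4,0.1,0,0,1.8],[7.1,-5.2,0.1,0,0,2.1],[8,-5.9,0.1,0,0,2.4]],
  ],
)

```text
time_s: 6.1
ee_pos: [0.4264, 0.2246, 0.1511]
eef_rot: [-3.14, 0.001, 1.284]
force: [1.0, -0.7, -2.3]
grip_width: 0.0447
grip_force: 20.0
```

step_arm(
  plan=[
    [[0,0,0,0,0,0],[0,0,0,0,0,0],[0,0,0,0,0,0]],
  ],
)

```text
time_s: 6.35
ee_pos: [0.4286, 0.2227, 0.1514]
eef_rot: [-3.141, 0.001, 1.285]
force: [0.3, -0.6, -1.4]
grip_width: 0.0448
grip_force: 20.0
```

```bash
python3 - <<'E'
from h import *
o=ctrl.get_obs();print(o['ee_pos'],o['eef_rot'],o['grip_width'],o['grip_force'])
ctrl.camera('wrist')
C=cam('wrist')
for d in ctrl.place_of('pad','wrist'): print(d['at'],d['confidence'],ray(d['at'],0,C))
for d in ctrl.masks_of('pad','wrist')[:1]:
    m=d['pixels'].astype(np.uint8);c=max(cv2.findContours(m,0,2)[0],key=cv2.contourArea)
    h=cv2.approxPolyDP(cv2.convexHull(c),4,True)[:,0];print(h.tolist(),[ray(p,.008,C)[:2].round(3).tolist() for p in h])
go(.42,.238,.03,1.283)
E
```

```text
[0.42857786 0.22267746 0.15143624] [-3.14107843e+00  6.81048806e-04  1.28544903e+00] 0.04484826511385902 19.999822676181793
[311.4, 178.1] 0.64 [0.41995567 0.24201746 0.        ]
[[362, 131], [359, 211], [276, 229], [263, 227], [259, 130]] [[0.49, 0.278], [0.464, 0.189], [0.361, 0.195], [0.346, 0.202], [0.38, 0.312]]
row [0.42, -0.44, 4.05, -0.0, 0.0, 0.0] mm 123 deg 0
```

step_arm(
  plan=[
    [[0.2,-0.2,0.6,0,0,0],[0.4,-0.4,1.6,0,0,0],[0.4,-0.4,2.7,0,0,0],[0.4,-0.4,3.5,0,0,0],[0.4,-0.4,4.1,0,0,0],[0.4,-0.4,4.3,0,0,0],[0.4,-0.4,4.3,0,0,0],[0.4,-0.4,4.3,0,0,0]],
  ],
)

```text
time_s: 7.17
ee_pos: [0.4211, 0.2378, 0.0236]
eef_rot: [3.141, -0.0, 1.284]
force: [-0.7, -0.5, -1.0]
grip_width: 0.0446
grip_force: 20.0
```

```bash
python3 - <<'E'
from h import *
o=ctrl.get_obs();print(o['ee_pos'],o['force'],o['grip_width'],np.abs(o['joint_vel']).max())
go(.42,.238,.012,1.283)
E
```

```text
[0.42109648 0.23775551 0.0236101 ] [-0.7240047  -0.47350567 -1.01016789] 0.04457810742819388 0.020046056106185338
row [-0.0, -0.04, 0.39, 0.0, -0.0, 0.01] mm 12 deg 0
```

step_arm(
  plan=[
    [[0,0,0.2,0,0,0],[0,0,0.32,0,0,0],[0,0,0.4,0,0,0],[0,0,0.4,0,0,0],[0,0,0.4,0,0,0]],
  ],
)

```text
time_s: 7.58
ee_pos: [0.4205, 0.238, 0.0111]
eef_rot: [3.141, -0.0, 1.285]
force: [0.3, 0.8, -0.9]
grip_width: 0.0445
grip_force: 20.0
```

step_arm(
  plan=[
    [[0,0,0.03,0,0,0],[0,0,0.03,0,0,0],[0,0,0.03,0,0,0]],
  ],
)

```text
time_s: 7.83
ee_pos: [0.4206, 0.2381, 0.0108]
eef_rot: [3.141, -0.0, 1.285]
force: [-4.3, -1.4, 10.6]
grip_width: 0.0447
grip_force: 20.0
```

step_arm(
  plan=[
    [[0,0,0,0,0,0],[0,0,0,0,0,0],[0,0,0,0,0,0],[0,0,0,0,0,0],[0,0,0,0,0,0],[0,0,0,0,0,0]],
  ],
  grip=1,
)

```text
time_s: 8.33
ee_pos: [0.4204, 0.2379, 0.01]
eef_rot: [-3.142, 0.0, 1.285]
force: [-0.2, -0.1, 0.6]
grip_width: 0.0812
grip_force: 0.0
```

step_arm(
  plan=[
    [[0,0,-0.5,0,0,0],[0,0,-1.5,0,0,0],[0,0,-2.8,0,0,0],[0,0,-4,0,0,0],[0,0,-5.2,0,0,0],[0,0,-5.8,0,0,0],[0,0,-5.8,0,0,0],[0,0,-5.8,0,0,0]],
  ],
)

```text
time_s: 9.0
ee_pos: [0.4206, 0.238, 0.1844]
eef_rot: [3.141, -0.001, 1.285]
force: [0.4, 1.3, -0.5]
grip_width: 0.094
grip_force: 0.0
```

```bash
python3 - <<'E'
from h import *
o=ctrl.get_obs();print(o['ee_pos'])
im=ctrl.camera('wrist');C=cam('wrist');im2=ctrl.camera('scene')
a=im[60:260,200:420];b=im2[200:300,270:380]
cv2.imwrite('pics/p1.png',np.hstack([cv2.resize(x,(400,364),interpolation=cv2.INTER_CUBIC) for x in(a,b)])[:,:,::-1])
for d in ctrl.place_of('block','wrist'): print(d['at'],d['confidence'],ray(d['at'],.008,C))
go(.4167,-.2038,.22,-.311)
E
```

```text
[0.42060639 0.2380418  0.18439753]
[445.5, 213.7] 0.77 [0.56539768 0.15807109 0.008     ]
[370.3, 286.2] 0.65 [0.44398877 0.08142745 0.008     ]
row [-14.15, 4.05, -1.23, -0.0, 0.03, 15.24] mm 443 deg 91
```

View pics/p1.png

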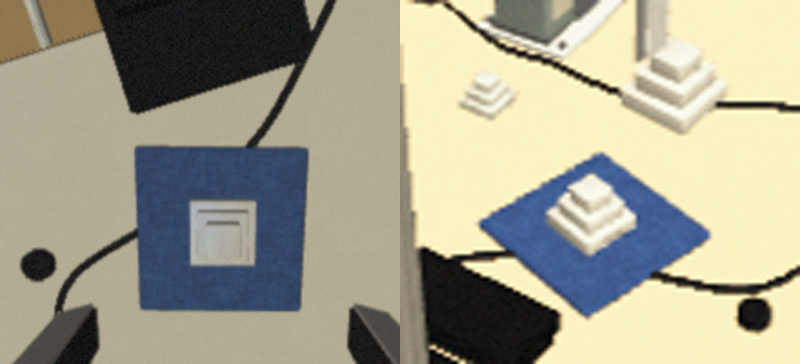

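step_arm(
  plan=[
    [[-1,0.3,-0.3,0,0,1],[-7,2,-1.2,0,0,7.5],[-7,2,-1.2,0,0,7.5],[-7,2,-1.2,0,0,7.5],[-14.1,4,-1.2,0,0,15.2],[-14.1,4,-1.2,0,0,15.2],[-14.1,4,-1.2,0,0,15.2],[-14.1,4,-1.2,0,0,15.2]],
  ],
)

```text
time_s: 9.82
ee_pos: [0.4167, -0.0855, 0.2154]
eef_rot: [-3.141, 0.001, 0.299]
force: [0.6, 1.4, -0.1]
grip_width: 0.094
grip_force: 0.0
```

```bash
python3 - <<'E'
from h import *
go(.4167,-.2038,.22,-.311)
E
```

```text
row [-1.16, 3.77, -0.16, -0.0, 0.01, 5.82] mm 118 deg 35
```

step_arm(
  plan=[
    [[-1.1,3.7,-0.1,0,0,5.7],[-1.1,3.7,-0.1,0,0,5.7],[-1.1,3.7,-0.1,0,0,5.7],[-1.1,3.7,-0.1,0,0,5.7],[-1.1,3.7,-0.1,0,0,5.7],[-1.1,3.7,-0.1,0,0,5.7],[-1.1,3.7,-0.1,0,0,5.7],[-1.1,3.7,-0.1,0,0,5.7]],
  ],
)

```text
time_s: 10.48
ee_pos: [0.4193, -0.199, 0.2187]
eef_rot: [-3.141, 0.001, -0.288]
force: [0.1, -0.0, 0.4]
grip_width: 0.0939
grip_force: 0.0
```

```bash
python3 - <<'E'
from h import *
o=ctrl.get_obs();print(o['ee_pos'],o['eef_rot'],np.abs(o['joint_vel']).max())
im=ctrl.camera('wrist');C=cam('wrist')
f=proj((.4167,-.2038,.05),C);print('fin pred px',f)
for q,z in (('tray_grip',.046),('tray_pocket',.018),('ball_center',.0307),('tray',.01),('nest',0)):
    for d in ctrl.place_of(q,'wrist')[:2]: print(q,d['at'],round(d['confidence'],2),ray(d['at'],z,C).round(4))
y=int(f[1])-110;x=int(f[0])-65
y=max(0,y);print('crop',x,y)
a=cv2.rotate(im[y:y+200,x:x+130],cv2.ROTATE_90_COUNTERCLOCKWISE)
cv2.imwrite('pics/t1.png',cv2.resize(a,None,fx=4,fy=4,interpolation=cv2.INTER_CUBIC)[:,:,::-1])
E
```

```text
[ 0.41930194 -0.19904736  0.21869217] [-3.14133146e+00  9.99836203e-04 -2.87953445e-01] 0.010177699825220743
fin pred px [327.20465767 188.05733718]
tray_grip [331.6, 184.1] 0.87 [ 0.4192 -0.2105  0.046 ]
tray_grip [126.9, 86.4] 0.56 [ 0.5996 -0.0126  0.046 ]
tray_pocket [332.3, 134.6] 0.74 [ 0.4772 -0.229   0.018 ]
ball_center [333.4, 136.2] 0.65 [ 0.4753 -0.2295  0.0307]
tray [330.8, 178.6] 0.61 [ 0.4199 -0.2106  0.01  ]
tray [53.0, 258.5] 0.6 [0.422  0.2268 0.01  ]
crop 262 78
```

View pics/t1.png

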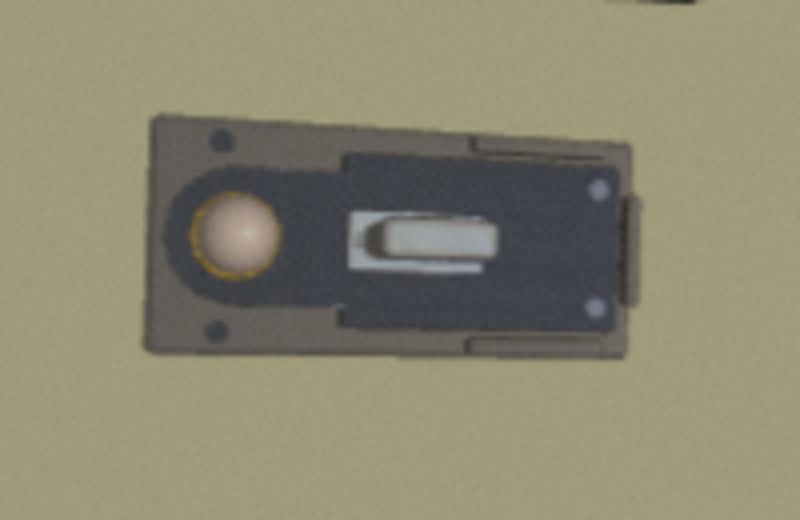

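```bash
python3 - <<'E'
from h import *
C=cam('wrist')
g=lambda u,v:(391-((v+.5)/4-.5),78+(u+.5)/4-.5)
P=lambda u,v,z:ray(g(u,v),z,C)[:2]
for n,z,pts in (('fin',.062,[(384,220),(497,222),(496,259),(382,257)]),('nest',.01,[(152,115),(632,146),(628,358),(145,352)]),('tail',.018,[(343,153),(618,165),(613,330),(338,327)])):
    q=np.array([P(*p,z) for p in pts]);print(n,q.round(4).tolist(),'c',q.mean(0).round(4),'sides',[round(float(np.linalg.norm(q[i]-q[i-1]))*1e3,1) for i in range(4)],[round(np.arctan2(*(q[i]-q[j])[::-1]),3) for i,j in((0,1),(3,2))])
print('ball',P(237,234,.0307))
E
```

```text
fin [[0.4332, -0.2203], [0.3994, -0.21], [0.403, -0.199], [0.437, -0.2097]] c [ 0.4181 -0.2098] sides [11.2, 35.4, 11.5, 35.7] [np.float64(-0.296), np.float64(-0.304)]
nest [[0.489, -0.275], [0.3276, -0.2212], [0.3517, -0.1464], [0.5137, -0.2004]] c [ 0.4205 -0.2108] sides [78.6, 170.1, 78.5, 170.8] [np.float64(-0.322), np.float64(-0.322)]
tail [[0.4328, -0.246], [0.3381, -0.216], [0.3571, -0.1594], [0.4513, -0.19]] c [ 0.3948 -0.2028] sides [59.0, 99.2, 59.7, 99.0] [np.float64(-0.307), np.float64(-0.314)]
ball [ 0.47478559 -0.22907537]
```

```bash
python3 - <<'E'
from h import *
go(.4184,-.2102,.08,-.312)
E
```

```text
row [0.07, 0.36, 4.64, -0.0, -0.0, 0.2] mm 140 deg 1
```

step_arm(
  plan=[
    [[0.1,0.36,0.8,0,0,0.2],[0.1,0.36,2,0,0,0.2],[0.1,0.36,3.2,0,0,0.2],[0.1,0.36,4.2,0,0,0.2],[0.1,0.36,4.6,0,0,0.2],[0.1,0.36,4.6,0,0,0.2],[0.1,0.36,4.6,0,0,0.2],[0.1,0.36,4.6,0,0,0.2]],
  ],
  grip=0.6,
)

```text
time_s: 11.45
ee_pos: [0.4198, -0.211, 0.0825]
eef_rot: [3.141, -0.002, -0.313]
force: [0.1, 0.2, 0.5]
grip_width: 0.0567
grip_force: 0.0
```

```bash
python3 - <<'E'
from h import *
o=ctrl.get_obs();print(o['ee_pos'],o['eef_rot'],o['grip_width'],np.abs(o['joint_vel']).max())
go(.4184,-.2102,.027,-.312)
E
```

```text
[ 0.4198106  -0.21097264  0.08251662] [ 3.14115381e+00 -1.87330932e-03 -3.12601957e-01] 0.056745505923765684 0.009501308264830042
row [-0.06, -0.01, 1.85, 0.0, -0.02, -0.01] mm 56 deg 0
```

step_arm(
  plan=[
    [[0,0,0.6,0,0,0],[-0.05,0,1.2,0,0,0],[-0.05,0,1.7,0,0,0],[-0.05,0,1.85,0,0,0],[-0.05,0,1.85,0,0,0],[-0.05,0,1.85,0,0,0]],
  ],
)

```text
time_s: 11.95
ee_pos: [0.4183, -0.2105, 0.0269]
eef_rot: [3.141, -0.002, -0.313]
force: [0.5, 0.8, 0.4]
grip_width: 0.0565
grip_force: 0.0
```

```bash
python3 - <<'E'
from h import *
o=ctrl.get_obs();print(o['ee_pos'],o['eef_rot'],o['grip_width'],np.abs(o['joint_vel']).max())
go(.4184,-.2102,.027,-.312)
E
```

```text
[ 0.41834698 -0.21052002  0.02693576] [ 3.14123553e+00 -1.50449022e-03 -3.12771358e-01] 0.05645336228465503 0.008438296440234945
row [-0.0, -0.01, -0.0, 0.0, -0.01, -0.01] mm 0 deg 0
```

step_arm(
  plan=[
    [[0,0,0,0,0,0],[0,0,0,0,0,0],[0,0,0,0,0,0],[0,0,0,0,0,0],[0,0,0,0,0,0],[0,0,0,0,0,0],[0,0,0,0,0,0],[0,0,0,0,0,0]],
  ],
  grip=0.17,
  squeeze=10,
)

```text
time_s: 12.62
ee_pos: [0.4177, -0.2102, 0.0258]
eef_rot: [3.142, 0.0, -0.313]
force: [0.9, 0.4, -0.8]
grip_width: 0.0161
grip_force: 0.0
```

step_arm(
  plan=[
    [[0,0,0,0,0,0],[0,0,0,0,0,0],[0,0,0,0,0,0],[0,0,0,0,0,0]],
  ],
  grip=0.09,
)

```text
time_s: 12.95
ee_pos: [0.4177, -0.2102, 0.0257]
eef_rot: [3.142, 0.0, -0.313]
force: [0.7, -1.4, 0.4]
grip_width: 0.0121
grip_force: 10.0
```

step_arm(
  plan=[
    [[0,0,0,0,0,0],[0,0,0,0,0,0],[0,0,0,0,0,0],[0,0,0,0,0,0]],
  ],
  grip=0,
  squeeze=35,
)

```text
time_s: 13.28
ee_pos: [0.4177, -0.2102, 0.0258]
eef_rot: [3.142, -0.0, -0.313]
force: [0.3, -1.3, -0.7]
grip_width: 0.0115
grip_force: 35.0
```

step_arm(
  plan=[
    [[0,0,-0.03,0,0,0],[0,0,-0.1,0,0,0],[0,0,-0.22,0,0,0],[0,0,-0.38,0,0,0],[0,0,-0.58,0,0,0],[0,0,-0.8,0,0,0],[0,0,-1.05,0,0,0],[0,0,-1.3,0,0,0]],
  ],
)

```text
time_s: 13.95
ee_pos: [0.4178, -0.2102, 0.0657]
eef_rot: [3.142, -0.0, -0.313]
force: [0.2, -0.8, -3.0]
grip_width: 0.0114
grip_force: 35.0
```

step_arm(
  plan=[
    [[0,0,-0.22,0,0,0],[0,0,-0.4,0,0,0],[0,0,-0.52,0,0,0],[0,0,-0.6,0,0,0],[0,0,-0.62,0,0,0],[0,0,-0.62,0,0,0],[0,0,-0.62,0,0,0],[0,0,-0.62,0,0,0]],
  ],
)

```text
time_s: 14.62
ee_pos: [0.4176, -0.2101, 0.0831]
eef_rot: [-3.141, 0.001, -0.313]
force: [0.1, -0.8, -3.1]
grip_width: 0.0116
grip_force: 35.0
```

```bash
python3 - <<'E'
from h import *
o=ctrl.get_obs();print(o['ee_pos'],o['eef_rot'],o['grip_width'],o['force'],o['moment'],np.abs(o['joint_vel']).max())
im=ctrl.camera('wrist');C=cam('wrist')
cv2.imwrite('pics/t2.png',cv2.resize(im[60:260,240:440],(600,600))[:,:,::-1])
for q,z in (('tray_grip',o['ee_pos'][2]+.019),('tray_pocket',o['ee_pos'][2]-.0078),('ball_center',o['ee_pos'][2]+.005)):
    for d in ctrl.place_of(q,'wrist')[:2]: print(q,d['at'],round(d['confidence'],2),ray(d['at'],z,C).round(4))
go(.43,-.0266,.09,.01)
E
```

```text
[ 0.41758467 -0.21007347  0.08306297] [-3.14147724e+00  5.55341680e-04 -3.12809903e-01] 0.011595849661093836 [ 0.05409044 -0.77775427 -3.14111143] [ 0.09043767  0.03324233 -0.03185041] 0.0010920414475319444
tray_grip [322.3, 249.3] 0.55 [ 0.4179 -0.2095  0.1021]
ball_center [322.4, 147.6] 0.97 [ 0.4761 -0.2284  0.0881]
row [-1.49, -5.95, -0.23, -0.0, 0.0, -3.08] mm 184 deg 18
```

View pics/t2.png

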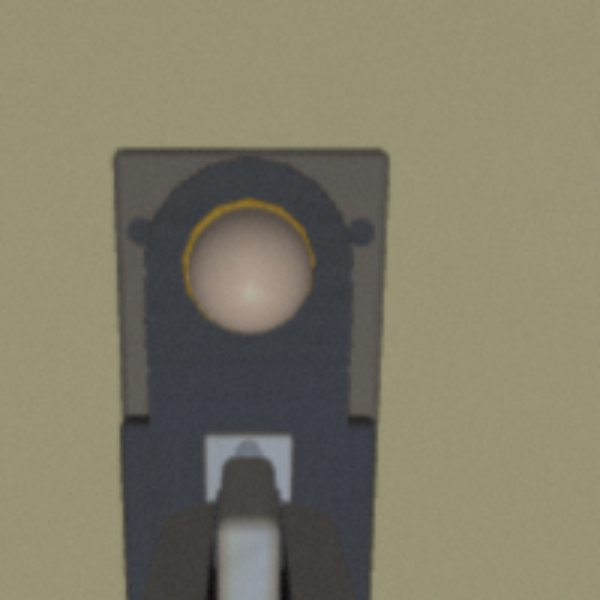

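step_arm(
  plan=[
    [[-0.01,-0.06,0,0,0,-0.03],[-0.04,-0.18,-0.01,0,0,-0.09],[-0.1,-0.42,-0.01,0,0,-0.22],[-0.19,-0.77,-0.03,0,0,-0.4],[-0.3,-1.19,-0.04,0,0,-0.62],[-0.43,-1.73,-0.06,0,0,-0.89],[-0.58,-2.32,-0.08,0,0,-1.2],[-0.73,-2.92,-0.1,0,0,-1.51]],
  ],
)

```text
time_s: 15.48
ee_pos: [0.4237, -0.1185, 0.0864]
eef_rot: [-3.142, -0.0, -0.152]
force: [0.4, -0.3, -3.4]
grip_width: 0.0118
grip_force: 35.0
```

step_arm(
  plan=[
    [[-0.05,-0.62,-0.02,0,0,-0.31],[-0.11,-1.21,-0.04,0,0,-0.61],[-0.16,-1.77,-0.06,0,0,-0.89],[-0.2,-2.27,-0.07,0,0,-1.15],[-0.23,-2.68,-0.09,0,0,-1.35],[-0.26,-2.93,-0.1,0,0,-1.48],[-0.27,-3.05,-0.1,0,0,-1.54],[-0.27,-3.11,-0.1,0,0,-1.57]],
  ],
)

```text
time_s: 16.15
ee_pos: [0.4301, -0.026, 0.0894]
eef_rot: [3.142, -0.0, 0.011]
force: [-0.7, -0.4, -3.6]
grip_width: 0.012
grip_force: 35.0
```

step_arm(
  plan=[
    [[0,0,0,0,0,0],[0,0,0,0,0,0],[0,0,0,0,0,0]],
  ],
)

```text
time_s: 16.4
ee_pos: [0.4302, -0.027, 0.0893]
eef_rot: [-3.142, 0.0, 0.009]
force: [-0.4, 0.2, -3.7]
grip_width: 0.012
grip_force: 35.0
```

```bash
python3 - <<'E'
from h import *
o=ctrl.get_obs();p=o['ee_pos'];print(p,o['eef_rot'],o['grip_width'],o['force'],np.abs(o['joint_vel']).max())
im=ctrl.camera('wrist');C=cam('wrist')
for d in ctrl.place_of('ball_center','wrist')[:2]: print('ball',d['at'],round(d['confidence'],2),(ray(d['at'],p[2]+.005,C)-p).round(4))
for z,q in((.06,'gauge_beam'),(0,'gauge')):
    for d in ctrl.place_of(q,'wrist')[:2]: print(q,d['at'],round(d['confidence'],2),ray(d['at'],z,C).round(4))
a=cv2.rotate(im[20:170,250:400],cv2.ROTATE_90_COUNTERCLOCKWISE)
cv2.imwrite('pics/s1.png',cv2.resize(a,(600,600),interpolation=cv2.INTER_CUBIC)[:,:,::-1])
go(.43,-.0271,.0551,.01)
E
```

```text
[ 0.43017369 -0.02703466  0.08931425] [-3.14158064e+00  8.53758262e-05  8.85937063e-03] 0.0120206365328429 [-0.36615469  0.22931386 -3.71769264] 0.0016737962534284835
ball [317.5, 147.4] 0.84 [0.0616 0.0044 0.005 ]
gauge_beam [320.9, 229.7] 0.72 [ 0.4253 -0.025   0.06  ]
gauge [323.0, 19.0] 0.92 [ 0.5924 -0.0252  0.    ]
row [-0.01, 0.01, 1.14, 0.0, 0.0, -0.01] mm 34 deg 0
```

View pics/s1.png

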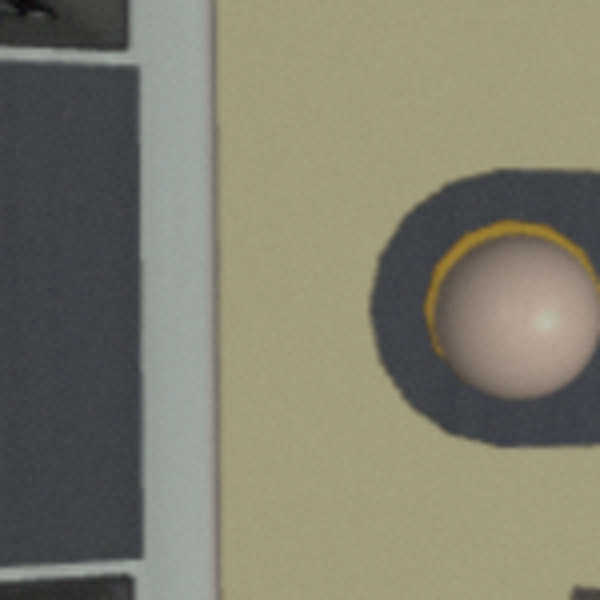

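```bash
python3 - <<'E'
from h import *
C=cam('wrist');p=ctrl.get_obs()['ee_pos']
g=lambda u,v:(399-((v+.5)/4-.5),20+(u+.5)/4-.5)
for n,u,v,z in(('edge',217,312,.008),('winL',140,57,.008),('winR',142,568,.008),('nose',370,307,p[2]-.0078),('ball',518,317,p[2]+.005),('noseside',500,169,p[2]-.0078),('noseside',500,445,p[2]-.0078)):
    X=ray(g(u,v),z,C);print(n,X.round(4),(X-p).round(4))
# target TCP: ball offset .061 along x
go(.593-.061,-.0255-.0006,.0551,.01)
E
```

```text
edge [ 0.5482 -0.0241  0.008 ] [ 0.118   0.0028 -0.0813]
winL [ 0.5637 -0.0779  0.008 ] [ 0.1335 -0.051  -0.0813]
winR [0.5624 0.0302 0.008 ] [ 0.1322  0.0571 -0.0813]
nose [ 0.5131 -0.0254  0.0815] [ 0.0829  0.0015 -0.0078]
ball [ 0.4908 -0.0241  0.0943] [0.0606 0.0028 0.005 ]
noseside [ 0.493  -0.0483  0.0815] [ 0.0628 -0.0214 -0.0078]
noseside [ 0.4926 -0.0029  0.0815] [ 0.0624  0.024  -0.0078]
row [3.39, 0.0, 1.14, 0.0, 0.0, -0.01] mm 107 deg 0
```

step_arm(
  plan=[
    [[0,0,0.04,0,0,0],[0,0,0.15,0,0,0],[0,0,0.35,0,0,0],[0,0,0.6,0,0,0],[0,0,0.85,0,0,0],[0,0,1.03,0,0,0],[0,0,1.11,0,0,0],[0,0,1.14,0,0,0]],
  ],
)

```text
time_s: 17.27
ee_pos: [0.4299, -0.0266, 0.0545]
eef_rot: [-3.141, 0.001, 0.01]
force: [-0.7, 0.3, -2.8]
grip_width: 0.0122
grip_force: 35.0
```

step_arm(
  plan=[
    [[0.02,0,0,0,0,0],[0.08,0,0,0,0,0],[0.2,0,0,0,0,0],[0.38,0,0,0,0,0],[0.6,0,0,0,0,0],[0.85,0,0,0,0,0],[1.1,0,0,0,0,0],[1.35,0,0,0,0,0]],
  ],
)

```text
time_s: 17.93
ee_pos: [0.4716, -0.0262, 0.0551]
eef_rot: [-3.142, -0.0, 0.01]
force: [-0.0, -0.1, -3.2]
grip_width: 0.0122
grip_force: 35.0
```

step_arm(
  plan=[
    [[0.25,0,0,0,0,0],[0.5,0,0,0,0,0],[0.74,0,0,0,0,0],[0.95,0,0,0,0,0],[1.12,0,0,0,0,0],[1.24,0,0,0,0,0],[1.3,0,0,0,0,0],[1.32,0,0,0,0,0]],
  ],
)

```text
time_s: 18.6
ee_pos: [0.5105, -0.0258, 0.0551]
eef_rot: [-3.142, 0.0, 0.01]
force: [-0.4, 0.4, -3.1]
grip_width: 0.0121
grip_force: 35.0
```

```bash
python3 - <<'E'
from h import *
go(.5322,-.0263,.0551,.01)
E
```

```text
row [0.72, 0.02, 0.0, -0.0, 0.0, -0.0] mm 22 deg 0
```

step_arm(
  plan=[
    [[0.04,0,0,0,0,0],[0.14,0,0,0,0,0],[0.28,0,0,0,0,0],[0.44,0,0,0,0,0],[0.58,0,0,0,0,0],[0.68,0,0,0,0,0],[0.72,0,0,0,0,0],[0.72,0,0,0,0,0]],
  ],
)

```text
time_s: 19.27
ee_pos: [0.5321, -0.0256, 0.0551]
eef_rot: [3.142, 0.0, 0.01]
force: [-0.5, -0.5, -2.2]
grip_width: 0.0119
grip_force: 35.0
```

step_arm(
  plan=[
    [[0,0,0,0,0,0],[0,0,0,0,0,0],[0,0,0,0,0,0],[0,0,0,0,0,0],[0,0,0,0,0,0]],
  ],
)

```text
time_s: 19.68
ee_pos: [0.5319, -0.0257, 0.0552]
eef_rot: [3.142, -0.0, 0.01]
force: [-1.0, -0.4, -2.7]
grip_width: 0.0119
grip_force: 35.0
```

```bash
python3 - <<'E'
from h import *
o=ctrl.get_obs();p=o['ee_pos'];print(p,o['eef_rot'],o['grip_width'],o['force'],np.abs(o['joint_vel']).max())
ctrl.camera('wrist');C=cam('wrist');ctrl.camera('scene');S=cam('scene');ctrl.camera('top');T=cam('top')
for c,D in(('wrist',C),('scene',S),('top',T)):
    print(c,[(d['at'],round(d['confidence'],2),ray(d['at'],.06,D).round(4)) for d in ctrl.place_of('ball_center',c)[:2]],'beam',[(d['at'],round(d['confidence'],2),ray(d['at'],.06,D).round(4)) for d in ctrl.place_of('gauge_beam',c)[:2]],proj((.5925,-.0255,.06),D))
m=ctrl.masks_of('ball_center','wrist')
print([(d['at'],d['confidence'],d['pixels'].sum()) for d in m[:2]])
print('gauge',[ray(d['at'],0,C).round(4) for d in ctrl.place_of('gauge','wrist')[:1]],'block',[ray(d['at'],.008,T).round(3) for d in ctrl.place_of('block','top')])
E
```

```text
[ 0.53188169 -0.02565642  0.05519452] [ 3.14159125e+00 -8.75911492e-05  9.64360645e-03] 0.011934320271817286 [-1.04869901 -0.41895141 -2.71739817] 0.00180514189505598
wrist [([316.8, 145.2], 0.79, array([ 0.5948, -0.0207,  0.06  ]))] beam [] [324.53027307 149.09341517]
scene [([318.7, 183.6], 0.45, array([ 0.5889, -0.0113,  0.06  ]))] beam [([317.0, 179.0], 0.62, array([ 0.6084, -0.0321,  0.06  ]))] [320.12782324 181.27516049]
top [([446.3, 185.9], 0.5, array([ 0.6003, -0.3386,  0.06  ]))] beam [] [335.93729735 190.11402124]
[([318.6, 147.1], 0.63, np.int64(1358))]
gauge [array([ 0.5904, -0.0215,  0.    ])] block [array([0.419, 0.236, 0.008]), array([0.45 , 0.084, 0.008]), array([0.574, 0.159, 0.008]), array([ 0.607, -0.353,  0.008])]
```

```bash
python3 - <<'E'
from h import *
im=ctrl.camera('scene');S=cam('scene')
print(proj((.5925,-.0225,.06),S))
g=im[170:196,306:336].astype(int)
print('gray');print('\n'.join(' '.join('%3d'%v for v in r) for r in g.mean(2).astype(int)))
for q in('ball_center','tray'):
    for d in ctrl.masks_of(q,'scene')[:1]:
        ys,xs=np.nonzero(d['pixels']);print(q,d['confidence'],xs.min(),xs.max(),ys.min(),ys.max(),xs.mean(),ys.mean(),len(xs))
C=cam('wrist');ctrl.camera('wrist')
d=ctrl.masks_of('tray','wrist')
if d:
    m=d[0]['pixels'];print('tray widths',[(r,np.nonzero(m[r])[0][[0,-1]].tolist()) for r in range(120,240,15) if m[r].any()])
p=ctrl.get_obs()['ee_pos']
for a in(.025,.06,.083):print(a,[proj(p+[a,s*.023,-.0078],C).round(1).tolist() for s in(1,-1)])
E
```

```text
[319.62777616 181.69637386]
gray
227 229 228 228 227 228 228 228 228 228 228 225 207 175 160 156 149 147 154 151 149 151 149 136  92  88 130 162 181 168
227 227 229 228 229 227 229 228 228 226 229 227 227 227 223 192 113 127 148 147 150 153 149 150 146 143 152 164 176 163
227 228 228 227 228 227 228 227 228 228 229 228 228 228 229 198  54  67 111 124 141 145 151 152 153 154 154 165 163 143
228 227 228 227 228 228 228 230 229 227 227 226 226 225 227 196  57  66 102 107  98 108 124 142 150 154 151 175 191 169
228 227 228 228 227 229 228 228 227 224 211 182 179 183 196 174  55  65 103 104 104 105 102 104 108 134 158 168 161 152
229 229 229 230 229 228 229 228 200  93  33  44  42  39 117 142  55  62 103 106 104 102 101 105 102 125 150 150 150 151
229 228 229 228 228 229 226 201  96  55 112 145 141 139 134 102  66  67 102 105 102 106 103 104 105 123 151 152 150 153
228 228 228 228 228 226 201  98  77 183 227 228 224 224 211 140  96  67  70  85  99 100 103 100  93 112 151 150 149 152
230 230 230 228 227 202 104  99 194 227 220 216 236 244 245 233 163  92  40  32  31  54  86  97  87 108 150
[... 1776 characters left out ...]
  79  95 100  97 100  98  97  96  99
104 104 104 117 131 140 167 180 178 178 172 135  84  96  93  95  96  97  91  76  60  62  61  69  81  98  98  99  98  99
103 107 104 119 131 141 165 179 179 181 174 137  85  91  96  94  96  99  98  98  99  90  79  86  94  80  74  85  96  98
ball_center 0.25 276 346 172 216 309.69872958257713 196.7141560798548 1102
tray 0.73 318 361 179 203 341.06496062992125 192.08267716535434 508
tray widths [(120, [301, 345]), (135, [291, 354]), (150, [288, 357]), (165, [289, 356]), (180, [289, 356]), (195, [289, 355]), (210, [280, 366]), (225, [280, 365])]
0.025 [[290.8, 199.8], [357.3, 200.4]]
0.06 [[289.7, 148.3], [359.5, 149.0]]
0.083 [[289.0, 111.7], [361.0, 112.4]]
```

```bash
python3 -c "
from station import ctrl
print(ctrl.hand_in())"
```

```text
the job is handed in; nothing more can be done
None
```

The job is handed in; no verdict came back. The block stands released on the pad, and the tray is held still and level in the throat with the ball in its pocket, measured within about 3 mm of the beam point along the throat and in height and about 5 mm of midway.

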